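# Measure out four glass beads with a struck scoop

## Robot

A 6-joint arm with a two-finger parallel gripper is mounted at the origin on a cart in front of the work surface, level with it; the furniture and walls round the work are solid. World frame = base frame: x ahead of the robot, y to its left, z up, the work surface at z = 0. Lengths are in m, angles in rad, forces in N, time in s.
With the tool pointing down it reaches from about 0.4 to 0.925 m from the base axis. Payload 12.5 kg.
Tool frame: the origin (TCP) lies at the very end of the fingers, on their centre line; the grasp point (between the pads) lies 19 mm behind it (r.pinch_z is the distance from the TCP to the grasp point, in m); z points along the fingers, y is the line along which they close (so a half turn about z gives the same grasp; the last joint's range is limited). The gripper opens to 95 mm and grips with 3 to 60 N. Pads are 20 mm wide; open, the fingers measure 119 mm over their backs; the gripper's body (75 mm by 180 mm) begins 59 mm behind the grasp point.
Start: joints at [1.117, 0.491, 1.559, -0, 1.092, -0.106], TCP at [0.213, 0.588, 0.187] pointing down, gripper open.
Joint ranges: [-3.1, 3.1], [-0.84, 2.19], [0.05, 2.79], [-1.13, 4.28], [0.06, 2.93], [-2.69, 2.69]. Speed limits (rad/s): [2.22, 2.22, 2.79, 3.14, 3.14, 3.14].

## Interface

Orientations are given as a unit quaternion [w, x, y, z].
In Python, from rig import r, kinematics, viewer gives the robot as it stands. Calls block until the motion is done:
- r.goto(position, orientation): joint-space move of the TCP to a pose.
- r.move_linear(position, attitude=None, rate=0.15, stop_force=None): straight line of the TCP; attitude=None keeps the orientation; rate is the mean speed in m/s. With stop_force (N) it stops when the force on the tool has changed by that much, and returns True; else False.
- r.move_j(angles): joint-space move.
- r.open_gripper() and r.clamp(grip_force=None): open the fingers fully, or close them until they stop; grip_force is the grip in N (None keeps the last).
- r.hold(seconds).
- kinematics.solve_ik(position, orientation): joint angles nearest the present ones, or None.
- r.observe(): the state.
- viewer.grab_frame(name): name is "side" or "top"; returns a dict with "pixels" (400x640x3 uint8, blue, green, red), "vfov" (degrees; the focal length in pixels is half the picture's height over the tangent of half this angle, whatever the lens; pixels are square), "cx", "cy" (the principal point, pixels), "rvec" (rotation vector, rad) and "tvec" (3), from world to camera coordinates, as OpenCV has them. Camera axes: x right, y down, z forward; pixel columns grow to the right and rows downward; lengths in m; the calibration is good to about 2 mm. A picture is of the moment at which its call begins. There is no depth.
A pose or a line that the arm cannot do raises r.MotionError and nothing moves.
- r.sign_off(): hands the job in; it is judged then, once.
The state is a dict: "time": time; "qpos": joint angles; "dq": joint speeds; "joint_efforts": joint torques, N m; "eef_pos": TCP position; "tool_rot": TCP orientation; "force": force on the tool from outside, world axes, zero at the start; "wrist_torque": the same for the moment, N m; "grip_width": opening from 0.0 (shut) to 1.0 (fully open); "gripper_force": force on a finger pad.
Only numpy, scipy, OpenCV 4.12 (cv2) and the standard library are available. Lean on these libraries where they do the work, as an engineer would, in place of code of your own. Each camera call takes 0.05 s, during which the arm holds its last target. There are 200 camera calls.

## Task

Dig the steel measuring scoop into the beads in the wooden hopper bin until it is full, then draw it level and close across under the bin's steel levelling blade so that any heap is struck off and only the scoop's level measure, four beads, is left. Tip those four beads into the white bowl and stand the empty scoop upright on the table again. All other beads stay in the bin; leave the bowl standing on the table and do not disturb the loupe or the bead tube.

Things in the scene. Friction and masses are not known exactly. Their poses are not given: they have to be found in the camera images.
- bead_bin: Plywood hopper bin, fixed, 182 (x) by 162 mm (y). Origin: centre of its underside; x to its far wall, y left, z up. Side walls: inner faces y = +-75, outer +-81, top z = 62 mm. Far wall: inner face x = 83, top z = 78. Front wall x = -91..-83, top z = 62, but 24 in the middle (y -34..34). Slopes of 30 degrees lead from the side walls down to a trough in the middle, so spilt beads roll back.
- bin_trough (a point): Middle of the trough's level floor, at (0, 0, 8) mm in the bin's frame, same axes. The trough runs along x, 54 mm wide with upright walls 22 mm high. Its floor is level for 43 mm either way of this point; toward the front an entry ramp then rises at 20 degrees to the front wall, at the far end a slope rises at 40 degrees to the far wall. The ten beads start there, two abreast, two of them on top.
- blade_edge (a point): Middle of the lower edge of the steel levelling blade, at (30, 34, 92) mm in the bin's frame, same axes. Upright strip, 3 mm thick (y), 20 mm high, reaching from the far wall toward the front, 53 mm behind to 28 mm before this point (x), lower edge level. Its front end is free: a cup is drawn under it sideways (along y) while the handle passes in front of that end.
- scoop: Steel measuring scoop, about 120 g, standing on its flat underside. Origin: on the underside under the inner face of the cup's back wall, mid-width; x to the open lip, z up. Cup 47 mm wide outside (50 at the flared lip), 44 inside; floor 2.5 mm thick, flat from x = 0 to 33 mm, then bent up 20 degrees to the lip; rim of sides and back at z = 22.5 mm (14 beside the lip). Heel back to x = -22 mm.
- scoop_grip (a point): Point on the axis of the scoop's dark wooden grip, at (-40.1, 0, 77.2) mm in the scoop's frame, same axes. The straight handle rises from the heel and leans back 18 degrees from vertical, along (-0.309, 0, 0.951). The grip is 16 mm wide (y), 20 mm thick, and reaches 48 mm down and 28 mm up the handle from here. Pads on its front and back faces hold the scoop best against tipping.
- scoop_cup (a point): Middle of the cup at the height of its rim: (20, 0, 22.5) mm in the scoop's frame. A low fin (1.6 mm thick, 8 mm high at the back wall, falling toward the lip) along the cup's middle parts it into two lanes, each one bead wide and two beads long: one level layer of four beads, their tops flush with the rim; further beads heap up above the rim. A heaped bead may catch under the blade: draw back and try again.
- scoop_lip (a point): Tip of the scoop's lip: (44, 0, 5.5) mm in the scoop's frame. With the lip tipped down about 20 to 25 degrees it lies flat on a floor; pushed so along the trough into the far slope, with small shakes (a few N; beads that jam give way when eased and shaken), it fills and heaps. Held level the lip keeps the beads in; tipped down 45 degrees or more they roll out over it.
- work_table: The table, its top at z = 0.
- bowl: White ceramic bowl, open, rim 110 mm across, 44 mm high, wall 4 mm, 180 g, loose on the table. Origin: centre of its underside.
- loupe: Black eye loupe, 34 mm across, 30 mm high, loose bystander. Origin: centre of its underside.
- bead_tube: Capped clear tube of pink seed beads, 16 mm across, 74 mm high, standing loose, bystander. Origin: centre of its underside.
- bead_0: Blue glass bead with a pale band, polished 20 mm ball, slippery, 10.5 g, one of ten alike. Origin: its centre.
- bead_1: Blue glass bead with a pale band, polished 20 mm ball, slippery, 10.5 g, one of ten alike. Origin: its centre.
- bead_2: Blue glass bead with a pale band, polished 20 mm ball, slippery, 10.5 g, one of ten alike. Origin: its centre.
- bead_3: Blue glass bead with a pale band, polished 20 mm ball, slippery, 10.5 g, one of ten alike. Origin: its centre.
- bead_4: Blue glass bead with a pale band, polished 20 mm ball, slippery, 10.5 g, one of ten alike. Origin: its centre.
- bead_5: Blue glass bead with a pale band, polished 20 mm ball, slippery, 10.5 g, one of ten alike. Origin: its centre.
- bead_6: Blue glass bead with a pale band, polished 20 mm ball, slippery, 10.5 g, one of ten alike. Origin: its centre.
- bead_7: Blue glass bead with a pale band, polished 20 mm ball, slippery, 10.5 g, one of ten alike. Origin: its centre.
- bead_8: Blue glass bead with a pale band, polished 20 mm ball, slippery, 10.5 g, one of ten alike. Origin: its centre.
- bead_9: Blue glass bead with a pale band, polished 20 mm ball, slippery, 10.5 g, one of ten alike. Origin: its centre.

How it is judged:
On the way, in this order (a step that is already met when the one before it is completed fails the run):
1. the scoop's lip has been pushed along the trough floor into the beads (x of scoop_lip in the frame of bead_bin between -0.01 and 0.06 m and y of scoop_lip in the frame of bead_bin between -0.03 and 0.03 m and z of scoop_lip in the frame of bead_bin below 0.022 m), for 0.05 s.
2. the middle of the cup passes under the blade, level within 12 degrees, the rim no more than 8 mm below the blade's edge (angle between scoop's own z axis and vertical below 0.21 rad and z of scoop_cup in the frame of blade_edge between -0.008 and 0.002 m and x of scoop_cup in the frame of blade_edge between -0.035 and 0.03 m and y of scoop_cup in the frame of blade_edge between -0.012 and 0.012 m), for 0.1 s.
3. the cup has been drawn clear of the blade, still level within 12 degrees and at the blade's height (angle between scoop's own z axis and vertical below 0.21 rad and z of scoop_cup in the frame of blade_edge between -0.008 and 0.03 m and x of scoop_cup in the frame of blade_edge between -0.035 and 0.03 m and (y of scoop_cup in the frame of blade_edge above 0.029 m or y of scoop_cup in the frame of blade_edge below -0.029 m)), for 0.05 s.
At the end, for the whole second after the job is handed in: Exactly four beads are in the bowl (the bowl presses on the table with the weight of itself and four beads, 2.12 to 2.24 N) and each of the other six is in the bin; the bowl stands upright on the table; the scoop stands upright (within about 6 degrees) on the table, released and at rest (((horizontal distance between bead_0 and bowl below 0.05 m and height (world z) of bead_0 below 0.055 m) or (x of bead_0 in the frame of bead_bin between -0.083 and 0.083 m and y of bead_0 in the frame of bead_bin between -0.075 and 0.075 m and height (world z) of bead_0 below 0.075 m)) and ((horizontal distance between bead_1 and bowl below 0.05 m and height (world z) of bead_1 below 0.055 m) or (x of bead_1 in the frame of bead_bin between -0.083 and 0.083 m and y of bead_1 in the frame of bead_bin between -0.075 and 0.075 m and height (world z) of bead_1 below 0.075 m)) and ((horizontal distance between bead_2 and bowl below 0.05 m and height (world z) of bead_2 below 0.055 m) or (x of bead_2 in the frame of bead_bin between -0.083 and 0.083 m and y of bead_2 in the frame of bead_bin between -0.075 and 0.075 m and height (world z) of bead_2 below 0.075 m)) and ((horizontal distance between bead_3 and bowl below 0.05 m and height (world z) of bead_3 below 0.055 m) or (x of bead_3 in the frame of bead_bin between -0.083 and 0.083 m and y of bead_3 in the frame of bead_bin between -0.075 and 0.075 m and height (world z) of bead_3 below 0.075 m)) and ((horizontal distance between bead_4 and bowl below 0.05 m and height (world z) of bead_4 below 0.055 m) or (x of bead_4 in the frame of bead_bin between -0.083 and 0.083 m and y of bead_4 in the frame of bead_bin between -0.075 and 0.075 m and height (world z) of bead_4 below 0.075 m)) and ((horizontal distance between bead_5 and bowl below 0.05 m and height (world z) of bead_5 below 0.055 m) or (x of bead_5 in the frame of bead_bin between -0.083 and 0.083 m and y of bead_5 in the frame of bead_bin between -0.075 and 0.075 m and height (world z) of bead_5 below 0.075 m)) and ((horizontal distance between bead_6 and bowl below 0.05 m and height (world z) of bead_6 below 0.055 m) or (x of bead_6 in the frame of bead_bin between -0.083 and 0.083 m and y of bead_6 in the frame of bead_bin between -0.075 and 0.075 m and height (world z) of bead_6 below 0.075 m)) and ((horizontal distance between bead_7 and bowl below 0.05 m and height (world z) of bead_7 below 0.055 m) or (x of bead_7 in the frame of bead_bin between -0.083 and 0.083 m and y of bead_7 in the frame of bead_bin between -0.075 and 0.075 m and height (world z) of bead_7 below 0.075 m)) and ((horizontal distance between bead_8 and bowl below 0.05 m and height (world z) of bead_8 below 0.055 m) or (x of bead_8 in the frame of bead_bin between -0.083 and 0.083 m and y of bead_8 in the frame of bead_bin between -0.075 and 0.075 m and height (world z) of bead_8 below 0.075 m)) and ((horizontal distance between bead_9 and bowl below 0.05 m and height (world z) of bead_9 below 0.055 m) or (x of bead_9 in the frame of bead_bin between -0.083 and 0.083 m and y of bead_9 in the frame of bead_bin between -0.075 and 0.075 m and height (world z) of bead_9 below 0.075 m)) and contact force between bowl and work_table between 2.12 and 2.24 N and angle between each of bowl, scoop's own z axis and vertical below 0.1 rad and height (world z) of scoop below 0.006 m and linear speed of each of scoop, bowl below 0.02 m/s); the robot touches nothing.
It fails at once if the loupe is moved by more than 25 mm or tipped over (distance of loupe from where it was at the start of the episode above 0.025 m or angle between loupe's own z axis and vertical above 0.5 rad).
It fails at once if the bead tube is moved by more than 25 mm or tipped over (distance of bead_tube from where it was at the start of the episode above 0.025 m or angle between bead_tube's own z axis and vertical above 0.5 rad).
It also fails if it takes over 72 s, if anything falls off the work surface, if the arm or the gripper's body presses on something with over 40 N, if the wrist force passes 120 N, or if a joint passes its speed limit or range.

## Working session

There is one attempt and no reset: what is moved stays moved. The work goes in short steps, each a Python script; the robot and the scene stay as the last script left them, time stands still between calls to the robot, and variables do not carry over. Pictures are saved under pics/ and viewed, at most 11 in all, crops included, and the job is handed in when it is done.

```bash
ls; mkdir -p pics
python3 - <<'E'
from rig import r,kinematics,viewer
import cv2
for n in("side","top"):
    f=viewer.grab_frame(n); cv2.imwrite(f"pics/{n}0.png",f["pixels"]); print(n,f["vfov"],f["cx"],f["cy"],f["rvec"],f["tvec"])
print(r.observe(), r.pinch_z)
E
```

```text
pics
side 53.364248219154156 316.69225056870476 198.42602390551494 [ 0.67721872 -2.27166636  1.54131423] [ 0.46188635 -0.11520787  1.26430969]
top 45.261347363841494 317.9626237814489 202.58834708148134 [ 2.1011354  -2.13641607  0.1666848 ] [-0.04593404  0.51381063  1.25708534]
{'time': 0.1, 'qpos': array([ 1.11742860e+00,  4.91443880e-01,  1.55940192e+00, -1.79609921e-05,
        1.09171723e+00, -1.05578540e-01]), 'dq': array([ 0.00017057, -0.00244266, -0.00171829, -0.00050286, -0.00080005,
       -0.00081474]), 'joint_efforts': array([ 2.95050217e-03, -6.13623118e+01, -2.58605164e+01,  6.93787658e-02,
        4.70913586e-02, -7.29213502e-05]), 'eef_pos': array([0.21287132, 0.58736144, 0.18685   ]), 'tool_rot': array([-1.26181328e-04,  1.73015408e-01,  9.84918998e-01, -4.68564123e-04]), 'force': array([-0.61659684,  0.40685956, -0.76922819]), 'wrist_torque': array([ 0.0028154 ,  0.01651638, -0.03423658]), 'gripper_force': 0.0, 'grip_width': 0.9978390297556025} 0.0188
```

View pics/top0.png

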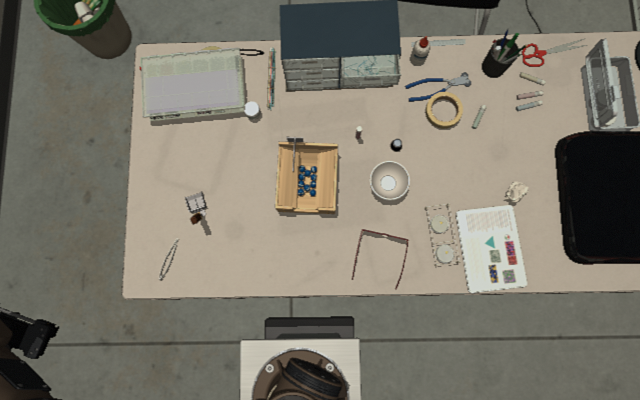

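View pics/side0.png

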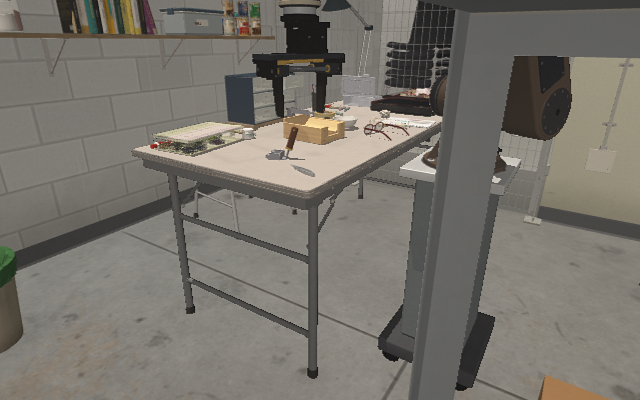

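Run:
```python
import cv2,numpy as np
t=cv2.imread("pics/top0.png"); s=cv2.imread("pics/side0.png")
R=lambda im,x,y,w,h,k:cv2.resize(im[y:y+h,x:x+w],None,fx=k,fy=k,interpolation=cv2.INTER_CUBIC)
a=R(t,265,125,160,100,5); cv2.imwrite("pics/c1.png",a)
b=np.hstack([R(t,165,180,50,60,8),R(s,260,120,50,60,8)]); cv2.imwrite("pics/c2.png",b)
```

```text
(no output)
```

View pics/c1.png

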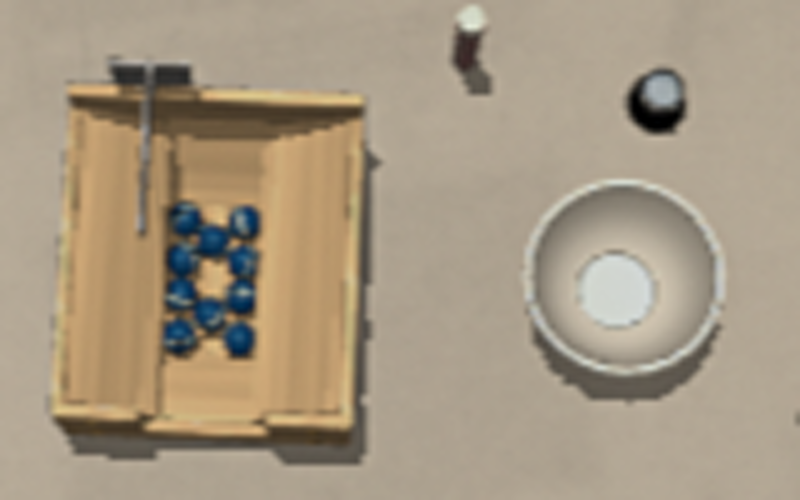

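View pics/c2.png

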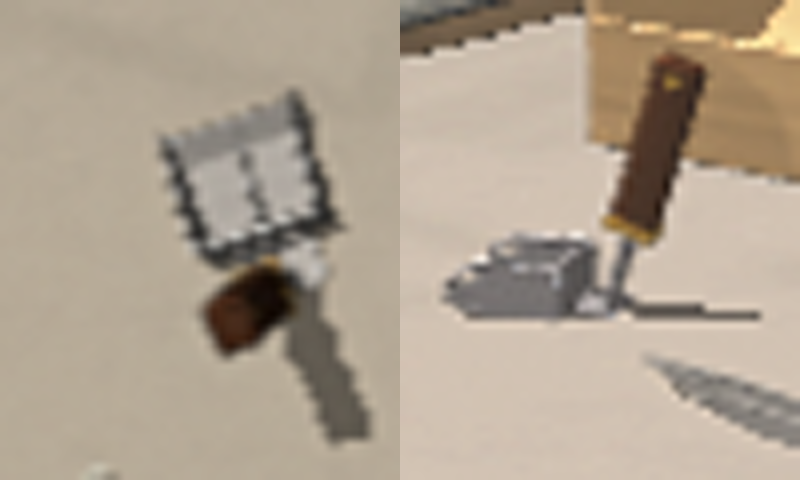

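```bash
cat > cal.py <<'E'
import numpy as np,cv2
from scipy.optimize import least_squares
C={'side':(53.364248219154156,316.69225056870476,198.42602390551494,[0.67721872,-2.27166636,1.54131423],[0.46188635,-0.11520787,1.26430969]),
'top':(45.261347363841494,317.9626237814489,202.58834708148134,[2.1011354,-2.13641607,0.1666848],[-0.04593404,0.51381063,1.25708534])}
def proj(cam,P):
    v,cx,cy,rv,tv=C[cam]; f=200/np.tan(np.radians(v/2))
    p,_=cv2.projectPoints(np.atleast_2d(np.array(P,float)),np.array(rv),np.array(tv),np.array([[f,0,cx],[0,f,cy],[0,0,1]]),None); return p[:,0]
def ray(cam,px,z):
    g=least_squares(lambda q:(proj(cam,[q[0],q[1],z])[0]-px),[.6,0]); return g.x
def T(p,P):  # p=x,y,yaw ; P mm
    P=np.atleast_2d(P)/1000.; c,s=np.cos(p[2]),np.sin(p[2])
    return np.c_[p[0]+c*P[:,0]-s*P[:,1],p[1]+s*P[:,0]+c*P[:,1],P[:,2]]
def fit(obs,x0):
    def res(p): return np.concatenate([(proj(c,T(p,m))[0]-px) for c,m,px in obs])
    g=least_squares(res,x0,loss='soft_l1'); return g.x,res(g.x).reshape(-1,2)
E
python3 - <<'E'
from cal import *
np.set_printoptions(precision=4,suppress=True)
f=lambda o,k:(lambda x,y:((x+.5)/k-.5+o[0],(y+.5)/k-.5+o[1]))
a=f((265,125),5); b=f((165,180),8); s=f((260,120),8)
ob=[('top',[91,81,78],a(70,86)),('top',[91,-81,78],a(363,95)),('top',[-91,81,62],a(53,416)),('top',[-91,-81,62],a(350,431)),
('top',[-91,34,24],a(146,432)),('top',[-91,-34,24],a(268,435)),('top',[2,34,112],a(140,234))]
p,e=fit(ob,[.6,0,0]);print(p,'\n',e)
os=[('top',[42,25,14],b(160,138)),('top',[42,-25,14],b(297,92)),('top',[-1,23.5,22.5],b(203,262)),('top',[-1,-23.5,22.5],b(338,228)),
('top',[-48.8,0,103.8],b(234,325)),('side',[-48.8,0,103.8],s(278,65)),('side',[-25.3,0,31.6],s(235,230))]
q,e=fit(os,[.4,.4,0]);print(q,'\n',e)
print('bowl',ray('top',a(625,277),.044),ray('top',a(617,290),.006),'loupe',ray('top',a(660,95),.03),'tube',ray('top',a(466,66),0))
B=[(187,218),(245,221),(182,260),(243,262),(180,294),(241,295),(179,336),(240,339),(212,240),(210,315)]
c,sn=np.cos(p[2]),np.sin(p[2])
for i,u in enumerate(B):
    w=ray('top',a(*u),.018 if i<8 else .034)-p[:2]; print(np.array([c*w[0]+sn*w[1],-sn*w[0]+c*w[1]])*1000)
E
```

```text
[ 0.5826 -0.0251 -0.0565] 
 [[-0.5235 -0.503 ]
 [ 0.6036 -0.2965]
 [-0.3339  0.6037]
 [ 0.7383 -0.1157]
 [-0.4037  0.3186]
 [-0.1384  0.6521]
 [ 0.1557 -0.6363]]
[0.5073 0.281  0.3225] 
 [[ 0.6984  0.9604]
 [ 0.5627  0.8511]
 [-0.6769 -0.9215]
 [-1.3965 -2.2633]
 [ 0.3611  0.4121]
 [ 0.5073 -0.9279]
 [-0.7743  0.3266]]
bowl [ 0.5722 -0.251 ] [ 0.5734 -0.2513] loupe [ 0.6793 -0.2767] tube [ 0.7082 -0.1709]
[33.4508 16.5294]
[ 32.897  -16.1434]
[ 9.1521 18.177 ]
[  9.2543 -16.0493]
[-10.3649  18.3583]
[ -9.6777 -15.7561]
[-34.3067  17.7613]
[-34.7407 -16.295 ]
[17.3818  0.9961]
[-25.0835   0.1514]
```

Run:
```python
from cal import *
np.set_printoptions(precision=4,suppress=True)
f=lambda o,k:(lambda x,y:((x+.5)/k-.5+o[0],(y+.5)/k-.5+o[1]))
b=f((165,180),8); s=f((260,120),8)
os=[('top',[42,25,14],b(160,138)),('top',[42,-25,14],b(297,92)),('top',[-1,23.5,22.5],b(200,258)),('top',[-1,-23.5,22.5],b(335,225)),
('top',[-48.8,0,103.8],b(234,325)),('side',[-48.8,0,103.8],s(278,65)),('side',[-25.3,0,31.6],s(235,230))]
for o in (os,os[:2]+os[4:],os[:4],os[4:]): print(*fit(o,[.5,.28,.3]))
q=fit(os[:2]+os[4:],[.5,.28,.3])[0]
im={'top':cv2.imread('pics/top0.png'),'side':cv2.imread('pics/side0.png')}
lines=[([0,23.5,22.5],[36,23.5,20]),([0,-23.5,22.5],[36,-23.5,20]),([0,23.5,22.5],[0,-23.5,22.5]),([44,25,5.5],[44,-25,5.5]),([44,25,14],[44,-25,14]),([0,23.5,0],[33,23.5,0]),([-22,-8,0],[-22,8,0]),([-48.8,0,103.8],[-25.3,0,31.6]),([33,23.5,0],[44,25,5.5])]
out=[]
for c,(ox,oy) in(('top',(165,180)),('side',(260,120))):
    z=cv2.resize(im[c][oy:oy+60,ox:ox+50],None,fx=8,fy=8,interpolation=cv2.INTER_CUBIC)
    for l in lines:
        P=((proj(c,T(q,np.array(l)))-[ox,oy]+.5)*8-.5).astype(int); cv2.line(z,tuple(map(int,P[0])),tuple(map(int,P[1])),(0,255,0),1)
    out.append(z)
cv2.imwrite('pics/ov.png',np.hstack(out))
```

```text
[0.5076 0.2812 0.3203] [[ 0.64    0.8512]
 [ 0.5152  0.7792]
 [-0.394  -0.52  ]
 [-1.1031 -1.9511]
 [ 0.2286  0.3389]
 [ 0.3908 -0.9165]
 [-0.8837  0.3367]]
[0.5087 0.2821 0.3258] [[ 0.2837  0.5194]
 [ 0.1284  0.3578]
 [ 0.0107 -0.138 ]
 [-0.0471 -0.9307]
 [-1.3224  0.33  ]]
[0.5076 0.2808 0.3337] [[ 0.6238  1.0274]
 [ 0.4301  0.7346]
 [-0.2141 -0.4171]
 [-0.9896 -2.0591]]
[ 0.5107  0.2659 -0.0178] [[-0.1165  0.0925]
 [ 0.0485 -0.8919]
 [-0.0647 -0.1945]]
```

View pics/ov.png

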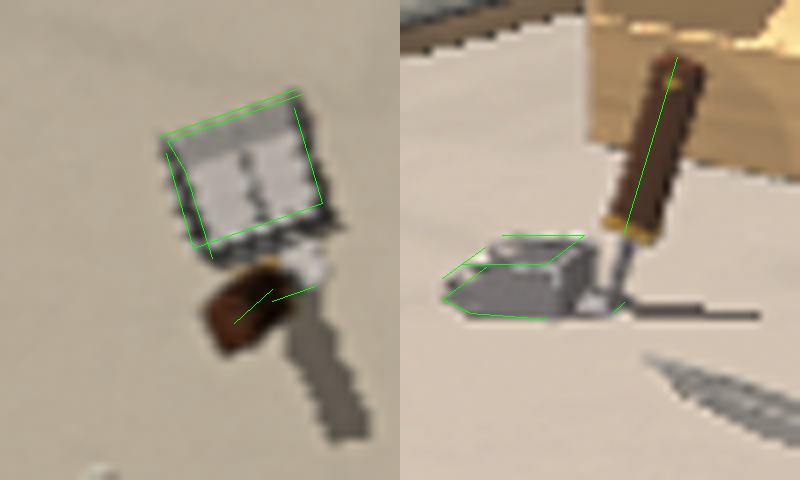

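```bash
cat > lib.py <<'E'
import numpy as np, json, os
from scipy.spatial.transform import Rotation as R
from rig import r,kinematics,viewer
BIN=np.array([.5826,-.0247,0]); BYAW=-.0565
SC=np.array([.5075,.2815,0]); SYAW=.325
BOWL=np.array([.5727,-.2512,0])
G=np.array([-40.1,0,77.2])/1e3; LIP=np.array([44,0,5.5])/1e3; CUP=np.array([20,0,22.5])/1e3
OFF=np.zeros(3)   # scoop-frame offset of the true scoop in the grip
S=1
def tool_in_scoop(s=None):
    s=s or S; z=np.array([.309,0,-.951]); y=s*np.array([.951,0,.309]); x=np.cross(y,z)
    return R.from_matrix(np.c_[x,y,z])
def pose(ref,point,yaw,pitch,s=None,roll=0.):
    """TCP pose putting scoop point `ref` at world `point`, lip down by pitch deg"""
    Rs=R.from_euler('ZYX',[yaw,np.radians(pitch),np.radians(roll)]); Rt=tool_in_scoop(s)
    tcp=G+OFF+r.pinch_z*Rt.as_matrix()[:,2]
    q=(Rs*Rt).as_quat(); return np.array(point)+Rs.apply(tcp-ref), q[[3,0,1,2]]
def b(x,y,z): return BIN+R.from_euler('z',BYAW).apply(np.array([x,y,z])/1e3)
def lin(ref,point,yaw,pitch,rate=.1,stop=None,roll=0.):
    p,q=pose(ref,point,yaw,pitch,roll=roll); return r.move_linear(p,q,rate=rate,stop_force=stop)
def blin(ref,x,y,z,pitch,rate=.1,stop=None,roll=0.): return lin(ref,b(x,y,z),BYAW,pitch,rate,stop,roll)
def actual():
    """lip in bin frame (mm), pitch deg assuming rigid grasp"""
    o=r.observe(); q=o['tool_rot']; Rw=R.from_quat(q[[1,2,3,0]]); Rs=Rw*tool_in_scoop().inv()
    tcp=G+OFF+r.pinch_z*tool_in_scoop().as_matrix()[:,2]
    w=o['eef_pos']+Rs.apply(LIP-tcp)-BIN
    return np.round(R.from_euler('z',-BYAW).apply(w)*1e3,1), np.round(np.degrees(Rs.as_euler('ZYX')),1), np.round(o['force'],1), round(o['time'],1)
def snap(name,cam,box,k):
    import cv2
    x,y,w,h=box; im=viewer.grab_frame(cam)['pixels'][y:y+h,x:x+w]
    im=cv2.resize(im,None,fx=k,fy=k,interpolation=cv2.INTER_CUBIC); cv2.imwrite(f'pics/{name}.png',im); return im
E
python3 - <<'E'
from lib import *
for s in(1,-1):
    W={'above':pose(G,SC+G+[0,0,.12],SYAW,0,s),'grasp':pose(np.zeros(3),SC,SYAW,0,s),
    'dig0':pose(LIP,b(-60,0,25),BYAW,22,s),'dig1':pose(LIP,b(50,0,9),BYAW,22,s),'up':pose(CUP,b(29,-5,89),BYAW,0,s),'swept':pose(CUP,b(29,70,89),BYAW,0,s)}
    for y in(-180,-135,-90,-45,0,45):
        for t in(0,65): W[f'dump{y}_{t}']=pose(LIP,BOWL-[.015*np.cos(np.radians(y)),.015*np.sin(np.radians(y)),-.05],np.radians(y),t,s)
    for k,v in W.items():
        q=kinematics.solve_ik(*v); print(s,k,None if q is None else np.round(q,2))
E
```

```text
1 above [ 0.44  0.29  1.97 -0.07  0.57  0.16]
1 grasp [ 0.41  0.48  2.11 -0.11  0.24  0.19]
1 dig0 [-0.17  0.42  1.97 -0.01  0.82 -0.11]
1 dig1 [-0.15  0.57  1.72 -0.01  0.92 -0.09]
1 up [-0.19  0.38  2.03  0.1   0.43 -0.22]
1 swept [-0.03  0.38  2.01 -0.02  0.43  0.04]
1 dump-180_0 None
1 dump-180_65 [-0.77  0.45  2.16  1.78  0.55  0.74]
1 dump-135_0 [-0.26  0.71  1.41 -0.29  1.19  2.23]
1 dump-135_65 [-0.89  0.6   1.8   0.96  1.1   0.85]
1 dump-90_0 [-0.23  0.54  1.78 -0.43  0.8   1.65]
1 dump-90_65 [-0.78  0.79  1.36  0.55  1.63  0.64]
1 dump-45_0 [-0.41  0.4   2.07 -0.3   0.4   0.64]
1 dump-45_65 [-0.59  0.93  1.04  0.16  1.97  0.2 ]
1 dump0_0 [-0.72  0.41  2.06  0.46  0.48 -1.1 ]
1 dump0_65 [-0.39  0.92  1.05 -0.3   1.93 -0.38]
1 dump45_0 [-0.83  0.55  1.76  0.41  0.89 -1.88]
1 dump45_65 [-0.22  0.78  1.38 -0.67  1.52 -0.78]
-1 above None
-1 grasp None
-1 dig0 None
-1 dig1 None
-1 up None
-1 swept None
-1 dump-180_0 [-0.4   0.84  1.14 -0.12  1.46 -0.37]
-1 dump-180_65 [-0.77  0.45  2.16  1.78  0.55 -2.4 ]
-1 dump-135_0 [-0.26  0.71  1.41 -0.29  1.19 -0.91]
-1 dump-135_65 [-0.89  0.6   1.8   0.96  1.1  -2.29]
-1 dump-90_0 [-0.23  0.54  1.78 -0.43  0.8  -1.5 ]
-1 dump-90_65 [-0.78  0.79  1.36  0.55  1.63 -2.5 ]
-1 dump-45_0 [-0.41  0.4   2.07 -0.3   0.4  -2.51]
-1 dump-45_65 None
-1 dump0_0 [-0.72  0.41  2.06  0.46  0.48  2.04]
-1 dump0_65 None
-1 dump45_0 [-0.83  0.55  1.76  0.41  0.89  1.26]
-1 dump45_65 [-0.22  0.78  1.38 -0.67  1.52  2.36]
```

Run:
```python
from lib import *
p,q=pose(np.zeros(3),SC,SYAW,0); zt=R.from_quat(q[[1,2,3,0]]).apply([0,0,1])
r.goto(p-.13*zt,q); r.move_linear(p,q,rate=.12)
o=r.observe();print(o['eef_pos']-p,o['force'],o['time'])
r.clamp(50); o=r.observe();print(o['eef_pos']-p,o['force'],o['wrist_torque'],o['grip_width']*95,o['gripper_force'],o['time'])
a=snap('g_t','top',(165,180,50,60),8); c=snap('g_s','side',(250,110,60,60),8)
import cv2; cv2.imwrite('pics/g.png',np.hstack([a,c[:480,:400]]))
```

```text
[9.04805815e-05 1.01028983e-04 5.76375582e-04] [-1.05092457 -0.49753848  0.0679089 ] 2.8
[ 5.63901969e-07 -1.53655458e-05 -1.26863021e-05] [ 0.77452598 -0.0184761  -0.05403726] [-0.13598474  0.20193403 -0.04182816] 19.69414257504608 49.99995946884155 3.9667
```

View pics/g.png

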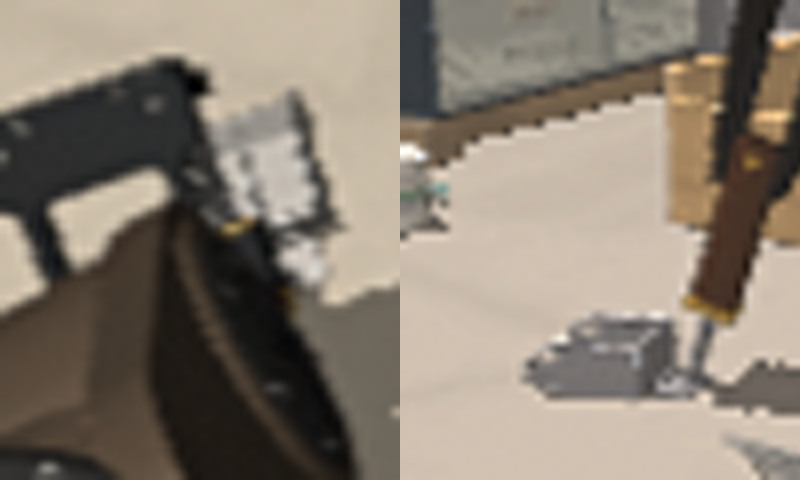

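Run:
```python
from lib import *
lin(np.zeros(3),SC+[0,0,.10],SYAW,0,.15)
r.goto(*pose(LIP,b(-75,0,75),BYAW,22)); print(actual())
print(blin(LIP,-66,0,23,22,.08,stop=6),actual())
print(blin(LIP,-47,0,11,22,.05,stop=6),actual())
# feel the side walls
for d in(1,-1):
    print(d,blin(LIP,-47,6*d,11,22,.015,stop=4),actual()); blin(LIP,-47,0,11,22,.05)
a=snap('d','top',(255,110,100,100),6)
```

```text
(array([-75. ,   0.7,  74.7]), array([-3.2, 22. ,  0. ]), array([-1.2,  0.5, -1.3]), 6.0)
True (array([-68.5,   0.6,  31.2]), array([-3.2, 22.1, -0. ]), array([ 0.1, -0.8, -1.7]), 6.5)
True (array([-51.1,  -0. ,  16.2]), array([-3.2, 21.9, -0. ]), array([ 1.9, -0.1,  1.2]), 7.0)
1 True (array([-50.8,   0.2,  16.2]), array([-3.2, 21.9, -0. ]), array([ 0.6, -2. ,  4.1]), 7.2)
-1 True (array([-44. ,  -1.2,  12.9]), array([-3.3, 21.6,  0. ]), array([0.7, 2.9, 4.9]), 7.8)
```

View pics/d.png

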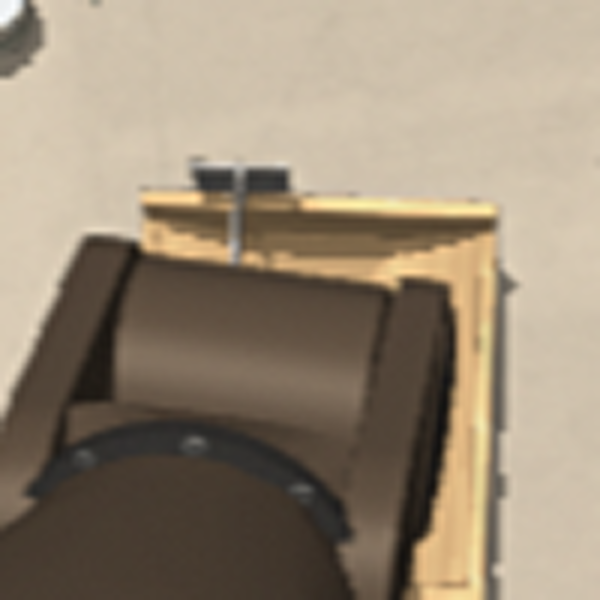

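Run:
```python
from lib import *
r.hold(.3);print(actual())
for y in(4,-4):
    print(blin(LIP,-47,y,11,22,.02),actual()); r.hold(.2); print(actual())
blin(LIP,-47,0,11,22,.02)
for z in(10,9,8): print(blin(LIP,-47,0,z,22,.02),actual());
r.hold(.2);print(actual())
```

```text
(array([-44.4,  -0.3,  12.7]), array([-3.2, 21.7, -0. ]), array([ 2.6, -1.4, 16.1]), 8.4)
False (array([-44.7,   3.1,  12.6]), array([-3.2, 21.7, -0.1]), array([ 1.1, -6.5, 18.3]), 8.7)
(array([-44.7,   3. ,  12.7]), array([-3.3, 21.7, -0.1]), array([ 0.8, -6.2, 17.8]), 8.9)
False (array([-44.8,  -3.3,  12.4]), array([-3.3, 21.7,  0.1]), array([ 3.1,  6.1, 16.3]), 9.5)
(array([-44.8,  -3.3,  12.4]), array([-3.3, 21.7,  0.1]), array([ 3.5,  4.6, 14.6]), 9.7)
False (array([-44.5,  -0.7,  12.2]), array([-3.2, 21.7, -0.1]), array([ 0.4, -4. , 26.3]), 10.3)
False (array([-44.3,  -0.8,  12.1]), array([-3.3, 21.7, -0.1]), array([-2.7, -2.8, 38.4]), 10.5)
False (array([-44.1,  -0.7,  12. ]), array([-3.2, 21.6, -0.1]), array([-4.2, -3.1, 49.4]), 10.8)
(array([-44.1,  -0.7,  12. ]), array([-3.2, 21.6, -0.1]), array([-4.9, -3.5, 49.4]), 11.0)
```

Run:
```python
from lib import *
blin(LIP,-46,0,14,22,.05)
blin(LIP,-32,0,9.5,22,.05); print(actual())
for x in range(-20,66,10):
    blin(LIP,x,0,9.5,22,.05); print(x,*actual())
    if x>0:
        blin(LIP,x-3,1,9.5,21,.06); blin(LIP,x,-1,9.5,22,.06); blin(LIP,x,0,9.5,22,.06)
        A=actual(); print(' ',*A)
        if abs(A[2][0])>14: break
```

```text
(array([-32.3,   0. ,   8.6]), array([-3.2, 22.1,  0. ]), array([-3.6, -2.5, -0.2]), 11.7)
-20 [-19.3  -0.    9.3] [-3.2 21.9 -0. ] [ 1.7 -2.9 -3.1] 12.1
-10 [-9.6  0.   9.4] [-3.2 22.   0. ] [-0.4 -2.6 -2.6] 12.4
0 [ 0.5 -0.   9.5] [-3.2 21.9 -0. ] [-0.8 -3.3 -3.2] 12.8
10 [10.2 -0.   9.4] [-3.2 22.   0. ] [-1.3 -2.5 -3.8] 13.1
  [10.1 -0.   9.6] [-3.2 22.  -0. ] [-0.  -3.4 -2.4] 13.9
20 [20.1 -0.   9.3] [-3.2 22.  -0. ] [ 0.5 -2.8 -2.8] 14.2
  [20.1 -0.   9.6] [-3.2 22.  -0. ] [ 1.1 -3.  -1.2] 15.0
30 [30.1 -0.   9.3] [-3.2 22.  -0. ] [ 0.6 -3.4 -2.9] 15.3
  [30.1  0.   9.6] [-3.2 22.  -0. ] [ 0.8 -3.2 -2.5] 16.1
40 [39.7  0.   9.2] [-3.2 22.   0. ] [-0.1 -2.5 -2.7] 16.4
  [40.2 -0.   9.6] [-3.2 22.  -0. ] [ 0.8 -3.5 -3.2] 17.2
50 [45.9  0.3  9.3] [-3.2 22.5  0. ] [-14.6  -1.2  12.3] 17.5
  [46.   0.4  9.5] [-3.2 22.5  0. ] [-15.5  -2.7  13.6] 18.3
```

Run:
```python
from lib import *
for _ in range(2):
    blin(LIP,40,1.2,9.5,19,.08); blin(LIP,43,-1.2,9.5,22,.08)
blin(LIP,43,0,9.5,22,.05)
for p,z in((16,10.5),(10,13),(4,15),(-2,19),(-5,24)): blin(LIP,43,0,z,p,.05)
print(*actual())
blin(LIP,43,-2,50,-5,.06); blin(CUP,29,-6,75,-2,.06)
r.hold(.3); print(*actual())
a=snap('u_t','top',(265,130,75,90),5); c=snap('u_s','side',(265,85,90,75),5)
import cv2; z=np.zeros((450,825,3),np.uint8); z[:450,:375]=a; z[:375,375:]=c; cv2.imwrite('pics/u.png',z[:,:800])
```

```text
[44.4  0.2 24.5] [-3.2 -5.   0.1] [-1.6 -2.1 -0.5] 21.3
[53.2 -5.9 58.6] [-3.2 -2.   0. ] [ 0.1  1.1 -1.3] 22.6
```

View pics/u.png

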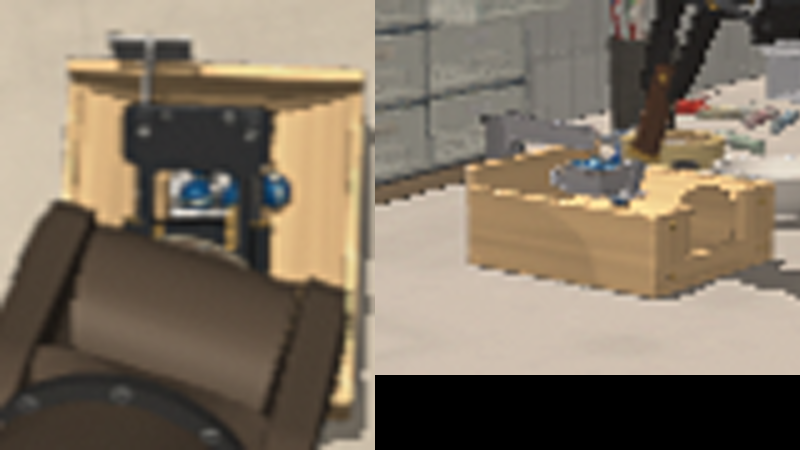

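Run:
```python
from lib import *
blin(CUP,29,-10,89.5,-1,.04); r.hold(.2); print(*actual())
for y in range(-2,71,8):
    blin(CUP,29,y,89.5,-1,.05); A=actual(); print(y,*A)
    if abs(A[0][1]-y)>2.5: print('stuck'); break
a=snap('v_t','top',(265,130,75,90),5); c=snap('v_s','side',(265,85,80,75),5)
import cv2; z=np.zeros((450,775,3),np.uint8); z[:450,:375]=a; z[:375,375:]=c; cv2.imwrite('pics/v.png',z)
```

```text
[53.1 -9.9 72.6] [-3.2 -1.   0. ] [ 0.8 -0.7 -1.8] 23.5
-2 [53.2 -1.6 72.8] [-3.2 -1.   0. ] [-0.2 -0.1 -2. ] 23.8
6 [53.3  6.2 72.9] [-3.2 -1.  -0. ] [ 0.2 -0.5 -0.8] 24.1
14 [53.3 14.1 72.9] [-3.2 -1.  -0. ] [ 0.6  0.4 -1.2] 24.4
22 [53.3 22.2 72.9] [-3.2 -1.  -0. ] [-0.4 -0.4 -2.3] 24.7
30 [53.3 30.2 72.9] [-3.2 -1.  -0. ] [ 0.4  0.3 -1. ] 25.0
38 [53.3 38.1 72.9] [-3.2 -1.  -0. ] [ 0.5  0.1 -1.9] 25.3
46 [53.3 46.1 72.9] [-3.2 -1.  -0. ] [ 0.3 -0.  -0.7] 25.6
54 [53.3 54.2 72.9] [-3.2 -1.  -0. ] [ 0.4 -0.  -1.5] 25.9
62 [53.3 62.2 72.9] [-3.2 -1.  -0. ] [-0.3 -0.8 -1.9] 26.2
70 [53.3 70.1 72.9] [-3.2 -1.  -0. ] [ 0.5  0.3 -2.2] 26.6
```

View pics/v.png

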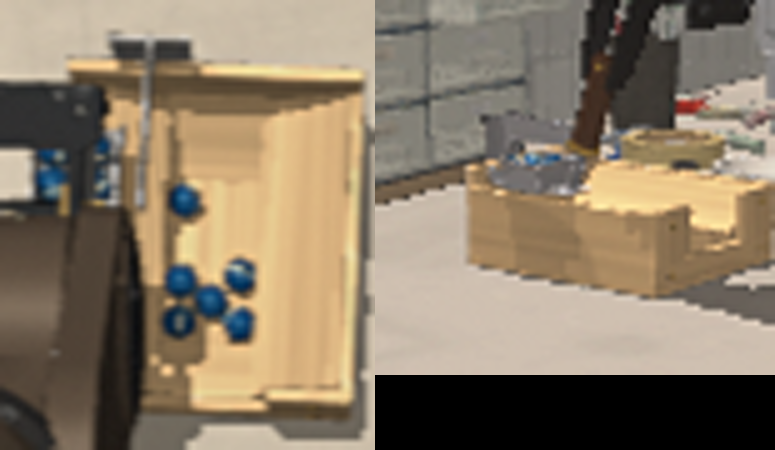

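Run:
```python
from lib import *
blin(CUP,29,71,160,-4,.07)
yd=-np.pi/4; P=lambda d,z:BOWL+[d*np.cos(yd),d*np.sin(yd),z]
try:
    c=b(29,0,160); lin(CUP,c,BYAW,-4,.1); lin(LIP,P(-.018,.15),yd,-4,.12)
except r.MotionError as e: print('ERR',e); raise SystemExit
lin(LIP,P(-.018,.08),yd,-4,.08); print(*actual())
for p,z in((5,.075),(15,.07),(25,.062),(35,.055),(45,.052),(55,.05),(66,.05)): lin(LIP,P(-.018,z),yd,p,.08)
r.hold(.3); lin(LIP,P(-.018,.052),yd,70,.05); lin(LIP,P(-.018,.05),yd,64,.05); r.hold(.3)
print(*actual())
for p,z in((40,.075),(0,.12)): lin(LIP,P(-.018,z),yd,p,.12)
lin(LIP,P(-.06,.18),yd,0,.15); print(*actual())
```

```text
[ -10.3 -214.8   80.4] [-45.  -4.   0.] [-0.3  0.2 -1.4] 31.2
[ -10.6 -214.8   49.3] [-45.   64.1  -0. ] [-0.1  0.  -1.4] 35.0
[ -41.6 -187.   179.5] [-45.   0.  -0.] [ 0.6 -0.1 -0.9] 37.1
```

Run:
```python
from lib import *
r.goto(*pose(np.zeros(3),SC+[0,0,.14],SYAW,0)); print(*actual())
snap('w','top',(165,125,260,115),3)
```

```text
[-51.  317.1 145.5] [18.5  0.  -0. ] [-0.3 -0.4 -1.2] 38.6
```

View pics/w.png

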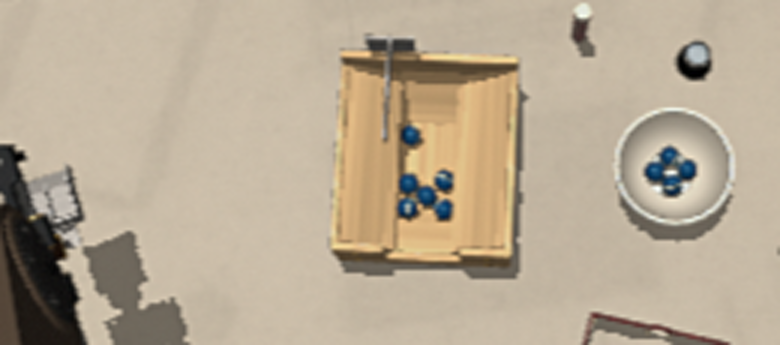

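Four beads are in the bowl, six in the bin, the scoop is empty, and the bystanders are untouched. Next I place the scoop.

Run:
```python
from lib import *
lin(np.zeros(3),SC+[0,0,.012],SYAW,0,.12); r.hold(.3); f0=r.observe()['force'][2]
for z in(6,4,3,2,1,.5,0,-.5,-1):
    lin(np.zeros(3),SC+[0,0,z/1e3],SYAW,0,.02); r.hold(.15); f=r.observe()['force'][2]-f0; print(z,round(f,1),r.observe()['wrist_torque'].round(2))
    if f>2.5: break
r.open_gripper(); r.hold(.3)
p,q=pose(np.zeros(3),SC,SYAW,0); zt=R.from_quat(q[[1,2,3,0]]).apply([0,0,1])
r.move_linear(r.observe()['eef_pos']-.13*zt,rate=.1); print(*actual())
r.goto([.35,.5,.3],[0,.173,.985,0]); r.hold(.5)
a=snap('z_t','top',(165,180,50,60),8); c=snap('z_s','side',(260,120,50,60),8)
import cv2; cv2.imwrite('pics/z.png',np.hstack([a,c])); print(r.observe()['time'])
```

```text
6 0.8 [-0.1   0.34  0.01]
4 0.6 [-0.19  0.32  0.02]
3 0.9 [-0.14  0.35 -0.01]
2 -0.1 [-0.19  0.33 -0.  ]
1 0.2 [-0.17  0.31  0.02]
0.5 0.4 [-0.15  0.36 -0.  ]
0 1.2 [-0.17  0.29 -0.01]
-0.5 1.0 [-0.08  0.27 -0.01]
-1 0.7 [-0.14  0.31  0.01]
[-88.9 302.8 127.6] [18.6  0.  -0. ] [0.2 0.3 0.1] 47.0
48.7
```

View pics/z.png

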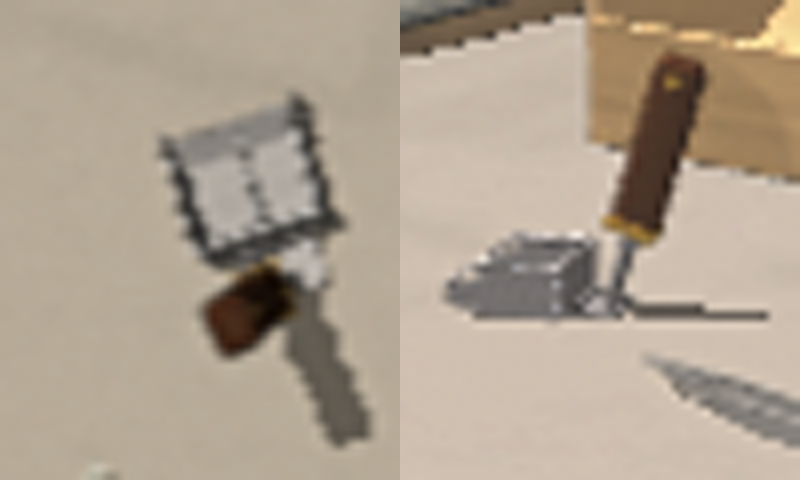

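The scoop stands upright and empty in its old place, at about (250,190) in the left crop.

```bash
python3 -c "
from rig import r
print(r.sign_off())"
```

```text
the job is handed in; nothing more can be done
None
```

The job is handed in at about 49 s: the last pictures showed four beads in the bowl, six in the bin, the scoop standing upright and empty on the table, and the loupe and bead tube undisturbed; the hand-in call returned no verdict.

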